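# Fit the keyed spacer on the assembly fixture

## Robot

A 6-joint arm with a two-finger parallel gripper is mounted at the origin on a cart in front of the work surface, level with it; the furniture and walls round the work are solid. World frame = base frame: x ahead of the robot, y to its left, z up, the work surface at z = 0. Lengths are in mm, angles in rad, forces in N, time in s.
With the tool pointing down it reaches from about 275 to 975 mm from the base axis. Payload 8.4 kg.
Tool frame: the origin (TCP) lies midway between the tips of the shut fingers; the grasp point (between the pads) lies 19 mm behind it; z points along the fingers, y is the line along which they close (so a half turn about z gives the same grasp; the last joint's range is limited). The gripper opens to 92 mm and grips with 3 to 60 N. Pads are 20 mm wide; open, the fingers measure 128 mm over their backs; the gripper's body (75 mm by 189 mm) begins 69 mm behind the grasp point.
Start: joints at [-1.343, 0.353, 1.633, -0, 1.155, -0.002], TCP at [142.362, -608.572, 187.383] pointing down, gripper open.
Joint ranges: [-2.63, 2.63], [-0.92, 2.1], [0.06, 2.66], [-1.3, 4.44], [0, 2.69], [-3.02, 3.02]. Speed limits (rad/s): [2.22, 2.22, 2.79, 3.14, 3.14, 3.14].

## Interface

Orientations are given as a rotation vector (axis times angle).
In Python, from rig import bot gives the robot as it stands.
- The arm moves only by the shell command python3 -m crank 'ROWS' [FORCE]. ROWS is JSON, a list of rows, each an object with "turn": the turn, a rotation vector about the tool's x, y, z in rad, a list of three; "translation": the shift along the tool's x, y, z in cm, a list of three; "fingers": the opening, from 0 (shut) to 1 (fully open). In form: [{"turn": [wx, wy, wz], "translation": [tx, ty, tz], "fingers": fingers}, ...]. A call has 1 to 20 rows; each row is the pose to reach, as a shift and turn from the pose commanded when the call began, along the tool's axes at that moment; what a row does not reach only later rows make up. A row lasts 1/10 s, in which the tool goes at most 50 mm and 8.59 degrees, less where a joint would pass 70% of its speed; a pose out of reach is approached as far as the arm can. A call with a gripper value outside its range is refused whole. The fingers move at their own pace and stop on an object; FORCE is the grip in N (left out, the last holds). Time passes only in rows, so rows that repeat a pose let the fingers close. It gives the time, the measured TCP pose, the force, the opening and the grip force at its end, in the units of the state.
- bot.get_state(): the state, without advancing time (a new reading comes with each control period).
- bot.read_camera(name): name is "scene" or "top"; returns (picture, depth): 480x640x3 uint8, blue, green, red; 480x640 float32, mm along the optical axis (not along the pixel's ray), 0 where there is no reading.
- bot.get_calibration(name): a dict with "fx", "fy", "cx", "cy" (pixels), "k1" (the pictures are not rectified: a ray, as slopes to the right and down, at radius r is drawn at 1 + k1 r^2 times it, then the intrinsics apply), "R" (3x3) and "t" (3): a world point X has camera coordinates R X + t. Camera axes: x right, y down, z forward; pixel columns grow to the right and rows downward; lengths in mm; the calibration is good to about 2 mm. A picture is of the moment at which its call begins. get_calibration takes no time and is no camera call.
- bot.job_done(): hands the job in; it is judged then, once.
The state is a dict: "time": time; "joint_positions": joint angles; "joint_velocities": joint speeds; "joint_torque": joint torques, N m; "tcp_pos": TCP position; "tool_rot": TCP orientation; "force": force on the tool from outside, world axes, zero at the start; "torque": the same for the moment, N m; "width": finger opening in mm; "grip_force": force on a finger pad.
Only numpy, scipy, OpenCV 4.12 (cv2) and the standard library are available. Lean on these libraries where they do the work, as an engineer would, in place of code of your own. Each camera call takes 0.05 s, during which the arm holds its last target. There are 200 camera calls.

## Task

Set up the assembly fixture on the desk for the next job: take the spacer with the long flat-sided hole, turn it so that its hole lines up with the flat-sided post, and put it over the post until it sits fully down, level on the shoulder. Leave the look-alike spacer with the small round hole where it lies, and let go when you are done.

Things in the scene. Friction and masses are not known exactly. Their poses are not given: they have to be found in the camera images.
- keyed_spacer_centre (a point): Centre, half-way up (17 mm) in the hole, of the loose aluminium spacer to fit: a ring 34 mm tall lying flat. Outline: 72 mm circle cut by two flats 46 mm apart; through hole: 50 mm circle cut by two flats 24 mm apart. x: along all the flats (long way); y: across them (grip the 46 mm outer flats); z up. A half turn about z makes no difference. About 160 g.
- post_shoulder (a point): On the post's axis, level with the shoulder that carries the spacer, 22 mm above the desk. Fixed: dark round base 92 mm wide, shoulder 68 x 42 mm, steel post 40 mm up from here, a 34 mm round cut by two flats 12 mm apart, top bevelled. x: along the flats, y: across, z up. Spacer's x goes along this x, either way round; play 8 mm in x, 6 in y, 20 deg. Seated, its centre is 17 mm above here.
- round_spacer_centre (a point): Centre, half-way up (17 mm above the desk), of the look-alike spacer: same aluminium, outline and height, but with a plain round hole 26 mm across, too small for the post. It stays where it lies.

How it is judged (in metres and radians):
At the end, for the whole second after the job is handed in: The keyed spacer is over the post and down on the shoulder: its centre 12 to 21 mm above the shoulder and within 14 mm of the post's axis, its flats within 0.5 rad (29 degrees) of the post's flats, level within 0.1 rad, and at rest (z of keyed_spacer_centre in the frame of post_shoulder between 0.012 and 0.021 m and horizontal distance between keyed_spacer_centre and post_shoulder below 0.014 m and angle between the x axis of keyed_spacer_centre and the x axis of post_shoulder, either way round below 0.5 rad and angle between keyed_spacer_centre's own z axis and vertical below 0.1 rad and linear speed of keyed_spacer below 0.02 m/s); the robot touches nothing.
It fails at once if the spacer with the round hole is moved more than 40 mm from its place (distance of round_spacer_centre from where it was at the start of the episode above 0.04 m).
It also fails if it takes over 38 s, if anything falls off the work surface, if the arm or the gripper's body presses on something with over 40 N, if the wrist force passes 120 N, or if a joint passes its speed limit or range.

## Working session

There is one attempt and no reset: what is moved stays moved. The work goes in short steps, Python scripts to look and compute and a shell command to move; the robot and the scene stay as the last step left them, time stands still between calls to the robot, and variables do not carry over. Pictures are saved under pics/ and viewed, at most 10 in all, crops included, and the job is handed in when it is done.

```bash
mkdir -p pics; ls; python3 - <<'E'
from rig import bot
import cv2,numpy as np
for n in("scene","top"):
    p,d=bot.read_camera(n); cv2.imwrite(f"pics/{n}0.png",p); np.save(f"pics/{n}0.npy",d)
    c=bot.get_calibration(n); print(n,{k:np.round(v,3).tolist() for k,v in c.items()})
s=bot.get_state(); print(s["time"],s["tcp_pos"],s["tool_rot"],s["width"])
E
```

```text
pics
scene {'fx': 607.546, 'fy': 607.546, 'cx': 309.757, 'cy': 247.937, 'k1': -0.074, 'R': [[0.874, -0.486, 0.017], [-0.217, -0.422, -0.88], [0.435, 0.765, -0.474]], 't': [-537.882, 109.807, 759.453]}
top {'fx': 475.04, 'fy': 475.04, 'cx': 315.832, 'cy': 232.757, 'k1': -0.04, 'R': [[0.005, -1.0, 0.0], [-0.999, -0.005, -0.04], [0.04, -0.0, -0.999]], 't': [-159.007, 526.687, 886.739]}
0.1 [ 142.26519743 -608.10392671  186.75680781] [-3.11965148e+00 -3.60045767e-01  2.28477583e-04] 91.88046275937643
```

View pics/top0.png

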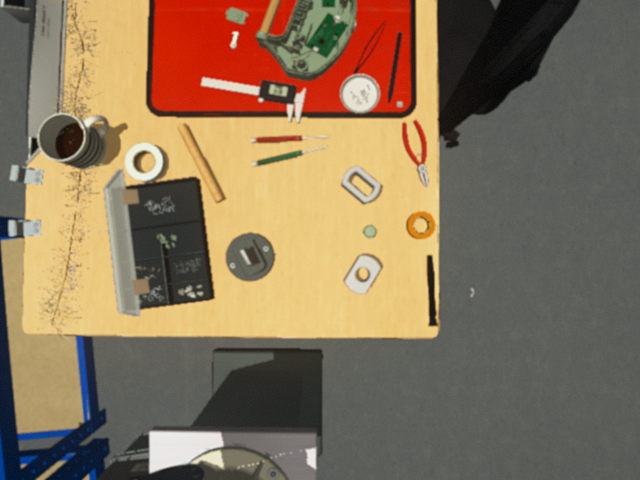

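View pics/scene0.png

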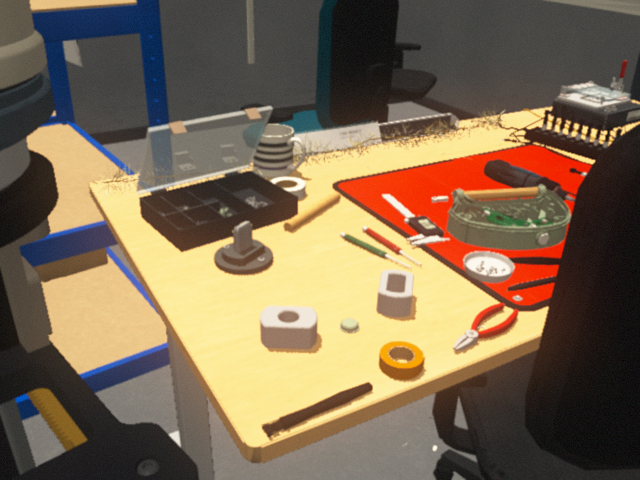

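The top view shows the keyed spacer at about (362,184), the round-hole look-alike at (363,273) and the post base at (249,257). The scene view agrees: post (243,245), keyed spacer (396,290), round spacer (289,325).

```bash
cat > h.py <<'E'
import cv2,numpy as np
from rig import bot
def cal(n):
    c=bot.get_calibration(n); K=np.array([[c["fx"],0,c["cx"]],[0,c["fy"],c["cy"]],[0,0,1]]); return K,np.array([c["k1"],0,0,0,0.]),np.array(c["R"]),np.array(c["t"])
def onplane(n,uv,z):
    K,D,R,t=cal(n); r=cv2.undistortPoints(np.float64(uv).reshape(-1,1,2),K,D).reshape(-1,2)
    d=np.c_[r,np.ones(len(r))]@R; o=-R.T@t
    return (o+d*((z-o[2])/d[:,2])[:,None])
def cloud(n,depth):
    K,D,R,t=cal(n); h,w=depth.shape; v,u=np.mgrid[:h,:w]
    r=cv2.undistortPoints(np.float64(np.dstack([u,v])).reshape(-1,1,2),K,D).reshape(h,w,2)
    return (np.dstack([r,np.ones((h,w))])*depth[...,None]-t)@R
def rect(P):
    (c,s,a)=cv2.minAreaRect(np.float32(P[:,:2]))
    if s[0]<s[1]: a+=90; s=s[::-1]
    return np.round(c,1),np.round(s,1),round((a+90)%180-90,1)
E
cat > m.py <<'E'
from h import *
import sys
p=cv2.imread("pics/top0.png"); d=np.load("pics/top0.npy"); X=cloud("top",d)
def sub(m,c,r=35):
    k=np.zeros_like(m); k[c[1]-r:c[1]+r,c[0]-r:c[0]+r]=m[c[1]-r:c[1]+r,c[0]-r:c[0]+r]
    n,l,s,_=cv2.connectedComponentsWithStats(k); return np.uint8(l==1+np.argmax(s[1:,4]))
hsv=cv2.cvtColor(p,cv2.COLOR_BGR2HSV)
for nm,c in(("key",(362,184)),("round",(363,273))):
    m=sub(np.uint8((hsv[...,1]<50)&(hsv[...,2]>150)),c)
    cs,hi=cv2.findContours(m,cv2.RETR_CCOMP,cv2.CHAIN_APPROX_NONE)
    for q in cs:
        if len(q)>15: print(nm,"col",*rect(onplane("top",q,34)))
    m=sub(np.uint8((X[...,2]>26)&(X[...,2]<45)&(d>0)),c)
    print(nm,"dep",*rect(X[m>0]),np.median(X[m>0][:,2]))
c=(249,257)
for lo,hi_,z in((5,90,11),(48,90,62)):
    m=sub(np.uint8((X[...,2]>lo)&(X[...,2]<hi_)&(d>0)),c,32); P=X[m>0]; print("post",lo,m.sum(),*rect(P),np.median(P[:,2]))
m=sub(np.uint8(hsv[...,2]<120),c,32); cs,_=cv2.findContours(m,0,1); q=max(cs,key=len)
print("base",*rect(onplane("top",q,8)))
cv2.imwrite("pics/crop.png",cv2.resize(p[150:300,210:410],None,fx=4,fy=4,interpolation=cv2.INTER_CUBIC))
E
python3 m.py
```

```text
key col [ 617.8 -239.3] [69.8 44.6] 50.3
key col [ 617.9 -239.4] [53.7 27.6] 50.2
key dep [ 618.8 -239. ] [71.1 46.9] 50.1 33.93666747098507
round col [ 451.6 -242. ] [70.2 45.8] -31.9
round col [ 450.8 -242. ] [28.6 27.2] -44.9
round dep [ 451.3 -241.4] [71.1 46.1] -31.5 34.188507181684386
post 5 1855 [482.  -30.2] [91.3 88.9] -89.4 12.191252751066571
post 48 134 [482.2 -30.8] [33.6 11.3] 26.9 60.74481483641735
base [482.1 -32.1] [87.2 85.1] -89.7
```

View pics/crop.png

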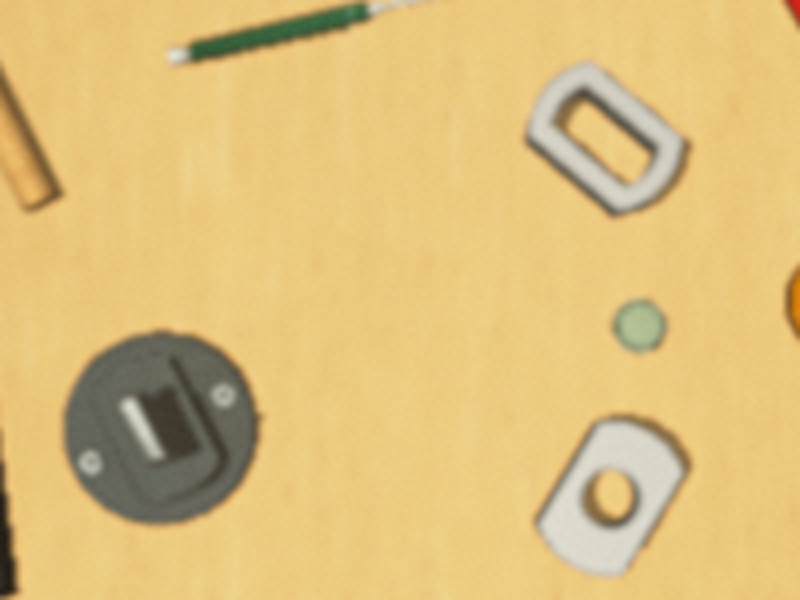

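The crop shows the keyed spacer at crop (607,138) with its long axis about 50° from world x. The post blade is at (143,430), about 27°. Next I compute the shift to above the spacer.

```bash
cat > go.py <<'E'
import sys
from h import *
from scipy.spatial.transform import Rotation as Ro
x,y,z,a=map(float,sys.argv[1:5])   # target TCP, world angle of the spacer x (deg)
s=bot.get_state(); R=Ro.from_rotvec(s["tool_rot"])
T=Ro.from_euler("z",a,degrees=True)*Ro.from_rotvec([np.pi,0,0])
c=[R.inv()*(T*Ro.from_euler("z",k)) for k in(0,np.pi)]; q=min(c,key=lambda r:r.magnitude())
print("turn",q.as_rotvec().round(3),"trans cm",(R.inv().apply(np.array([x,y,z])-s["tcp_pos"])/10).round(2),s["time"],np.round(s["force"],1),s["width"],s["grip_force"])
E
python3 go.py 618.3 -239.2 110 50.2
```

```text
turn [-0.001 -0.    -0.646] trans cm [ 54.76 -25.07   7.71] 0.1 [ 0.9 -0.1  0.8] 91.88046275937643 0.0
```

```bash
python3 -m crank '[{"turn":[0,0,-0.646],"translation":[30,-13.7,0],"fingers":1},{"turn":[0,0,-0.646],"translation":[30,-13.7,0],"fingers":1},{"turn":[0,0,-0.646],"translation":[30,-13.7,0],"fingers":1},{"turn":[0,0,-0.646],"translation":[30,-13.7,0],"fingers":1},{"turn":[0,0,-0.646],"translation":[54.8,-25.1,7.7],"fingers":1},{"turn":[0,0,-0.646],"translation":[54.8,-25.1,7.7],"fingers":1},{"turn":[0,0,-0.646],"translation":[54.8,-25.1,7.7],"fingers":1},{"turn":[0,0,-0.646],"translation":[54.8,-25.1,7.7],"fingers":1},{"turn":[0,0,-0.646],"translation":[54.8,-25.1,7.7],"fingers":1},{"turn":[0,0,-0.646],"translation":[54.8,-25.1,7.7],"fingers":1},{"turn":[0,0,-0.646],"translation":[54.8,-25.1,7.7],"fingers":1},{"turn":[0,0,-0.646],"translation":[54.8,-25.1,7.7],"fingers":1},{"turn":[0,0,-0.646],"translation":[54.8,-25.1,7.7],"fingers":1},{"turn":[0,0,-0.646],"translation":[54.8,-25.1,7.7],"fingers":1},{"turn":[0,0,-0.646],"translation":[54.8,-25.1,7.7],"fingers":1},{"turn":[0,0,-0.646],"translation":[54.8,-25.1,7.7],"fingers":1},{"turn":[0,0,-0.646],"translation":[54.8,-25.1,7.7],"fingers":1},{"turn":[0,0,-0.646],"translation":[54.8,-25.1,7.7],"fingers":1}]'; python3 go.py 618.3 -239.2 5 50.2; python3 - <<'E'
from h import *
p,d=bot.read_camera("scene"); cv2.imwrite("pics/s1.png",p)
E
```

```text
time: 1.9
tcp_pos: [618.2, -240.4, 110.9]
tool_rot: [2.846, 1.33, 0.0]
force: [0.3, 0.0, -0.0]
width: 92.0
grip_force: 0.0
turn [ 0.    -0.    -0.002] trans cm [ 0.09 -0.07 10.59] 1.9 [ 0.3  0.  -0. ] 91.98844007340288 0.0
```

View pics/s1.png

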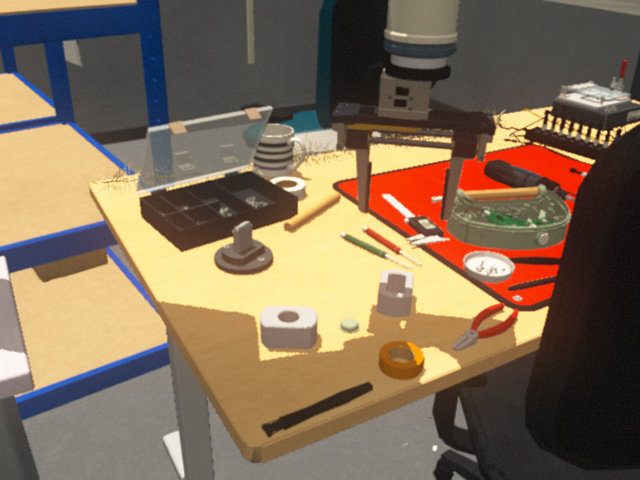

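The fingers, with tips at about (365,212) and (452,217), straddle the spacer at (396,290). I descend and grip.

```bash
python3 -m crank '[{"turn":[0,0,0],"translation":[0.1,-0.05,3],"fingers":1},{"turn":[0,0,0],"translation":[0.1,-0.05,6],"fingers":1},{"turn":[0,0,0],"translation":[0.1,-0.05,8],"fingers":1},{"turn":[0,0,0],"translation":[0.1,-0.05,9.5],"fingers":1},{"turn":[0,0,0],"translation":[0.1,-0.05,10.5],"fingers":1},{"turn":[0,0,0],"translation":[0.1,-0.05,10.5],"fingers":1},{"turn":[0,0,0],"translation":[0.1,-0.05,10.5],"fingers":0.4},{"turn":[0,0,0],"translation":[0.1,-0.05,10.5],"fingers":0.4},{"turn":[0,0,0],"translation":[0.1,-0.05,10.5],"fingers":0.4},{"turn":[0,0,0],"translation":[0.1,-0.05,10.5],"fingers":0.4},{"turn":[0,0,0],"translation":[0.1,-0.05,10.5],"fingers":0.4},{"turn":[0,0,0],"translation":[0.1,-0.05,10.5],"fingers":0.4},{"turn":[0,0,0],"translation":[0.1,-0.05,10.5],"fingers":0.4},{"turn":[0,0,0],"translation":[0.1,-0.05,10.5],"fingers":0.4},{"turn":[0,0,0],"translation":[0.1,-0.05,10.5],"fingers":0.4}]' 25
```

```text
time: 3.45
tcp_pos: [619.1, -238.2, 5.6]
tool_rot: [-2.845, -1.332, -0.0]
force: [-1.5, 0.3, 5.0]
width: 43.8
grip_force: 20.0
```

```bash
python3 -m crank '[{"turn":[0,0,0],"translation":[0,0,0],"fingers":0.2},{"turn":[0,0,0],"translation":[0,0,0],"fingers":0.2},{"turn":[0,0,0],"translation":[0,0,0],"fingers":0.2},{"turn":[0,0,0],"translation":[0,0,-1],"fingers":0.2},{"turn":[0,0,0],"translation":[0,0,-3],"fingers":0.2},{"turn":[0,0,0],"translation":[0,0,-6],"fingers":0.2},{"turn":[0,0,0],"translation":[0,0,-10],"fingers":0.2},{"turn":[0,0,0],"translation":[0,0,-11],"fingers":0.2},{"turn":[0,0,0],"translation":[0,0,-11],"fingers":0.2},{"turn":[0,0,0],"translation":[0,0,-11],"fingers":0.2}]' 30; python3 - <<'E'
from h import *
p,d=bot.read_camera("scene"); cv2.imwrite("pics/s2.png",cv2.resize(p[80:330,200:520],None,fx=2.4,fy=2.4))
E
python3 go.py 482 -30.7 115 26.9
```

```text
time: 4.45
tcp_pos: [618.4, -238.0, 114.6]
tool_rot: [-2.844, -1.332, 0.001]
force: [-0.1, 0.4, -1.1]
width: 18.1
grip_force: 0.0
turn [-0.002  0.001  0.406] trans cm [  7.2  -23.72  -0.07] 4.5 [-0.6 -0.6  0.3] 18.29124275998687 0.0
```

View pics/s2.png

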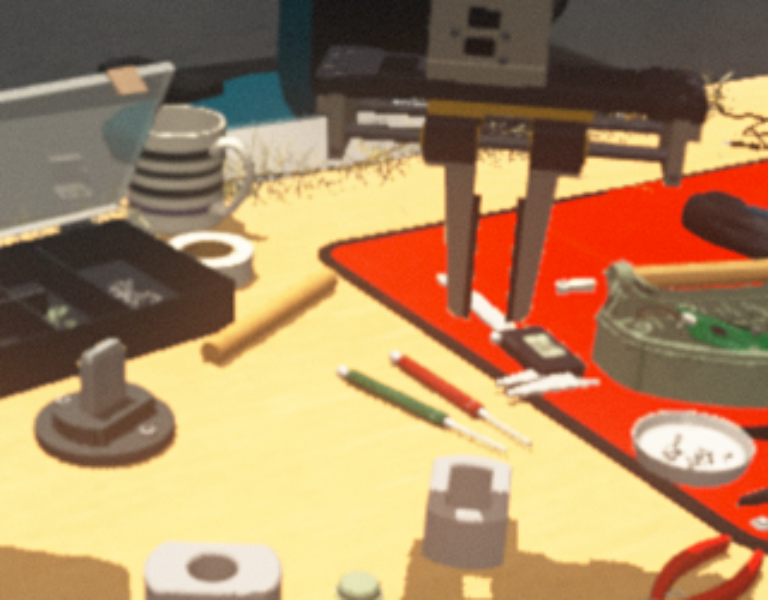

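The grip was lost: the fingers are empty at crop (490,310) and the spacer still lies on the desk at crop (467,510). I measure again from above.

```bash
python3 - <<'E'
from h import *
p,d=bot.read_camera("top"); cv2.imwrite("pics/top2.png",cv2.resize(p[120:320,230:470],None,fx=3,fy=3)); X=cloud("top",d)
m=np.uint8((X[...,2]>26)&(X[...,2]<45)&(d>0)); m[:,:310]=0; m[:130]=0; m[320:]=0
n,l,s,c=cv2.connectedComponentsWithStats(m)
for i in range(1,n):
    if s[i,4]>100: print(s[i,4],c[i].round(),*rect(X[l==i]))
p,d=bot.read_camera("scene"); X=cloud("scene",d)
m=np.uint8((X[...,2]>29)&(X[...,2]<40)&(d>0)); m[:260]=0; m[:,:230]=0;m[:,430:]=0
n,l,s,c=cv2.connectedComponentsWithStats(m)
for i in range(1,n):
    if s[i,4]>100: print("scene",s[i,4],c[i].round(),*rect(X[l==i]))
E
```

```text
155 [351. 188.] [ 609.9 -221.9] [43.2 13.9] 47.7
scene 671 [395. 284.] [ 616.2 -238.2] [73.1 46.2] 49.9
scene 1128 [288. 317.] [ 449.5 -241.4] [70.4 49.9] -30.5
```

View pics/top2.png

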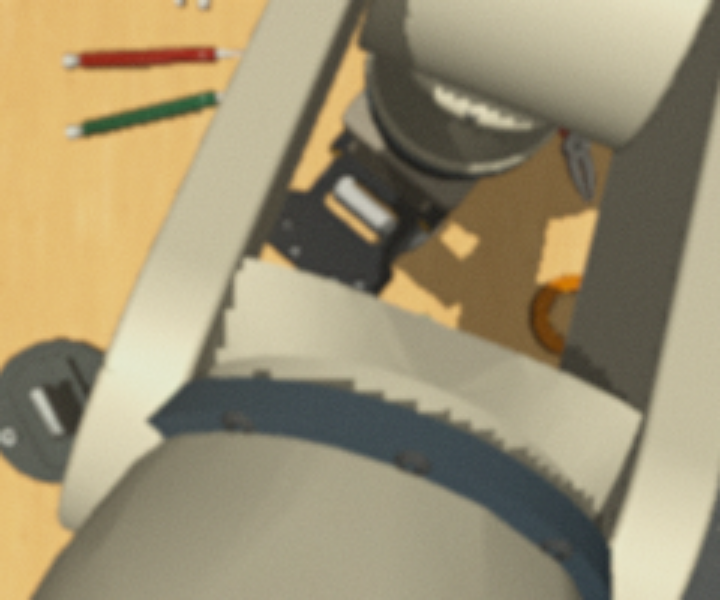

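The view from above is blocked by the arm. The scene depth gives the spacer unmoved at (617,-239), 50°, so the pads slipped upwards. I retry deeper, with more force and a gentle lift.

```bash
python3 -m crank '[{"turn":[0,0,0],"translation":[0,0,0],"fingers":1},{"turn":[0,0,0],"translation":[0,0,0],"fingers":1},{"turn":[0,0,0],"translation":[0,0,0],"fingers":1},{"turn":[0,0,0],"translation":[0,0,3],"fingers":1},{"turn":[0,0,0],"translation":[0,0,6],"fingers":1},{"turn":[0,0,0],"translation":[0,0,8],"fingers":1},{"turn":[0,0,0],"translation":[0,0,10],"fingers":1},{"turn":[0,0,0],"translation":[0,0,11.2],"fingers":1},{"turn":[0,0,0],"translation":[0,0,11.2],"fingers":1},{"turn":[0,0,0],"translation":[0,0,11.2],"fingers":0},{"turn":[0,0,0],"translation":[0,0,11.2],"fingers":0},{"turn":[0,0,0],"translation":[0,0,11.2],"fingers":0},{"turn":[0,0,0],"translation":[0,0,11.2],"fingers":0},{"turn":[0,0,0],"translation":[0,0,11.2],"fingers":0},{"turn":[0,0,0],"translation":[0,0,11.2],"fingers":0},{"turn":[0,0,0],"translation":[0,0,11.2],"fingers":0},{"turn":[0,0,0],"translation":[0,0,11.2],"fingers":0},{"turn":[0,0,0],"translation":[0,0,11.2],"fingers":0}]' 55
python3 -m crank '[{"turn":[0,0,0],"translation":[0,0,0],"fingers":0},{"turn":[0,0,0],"translation":[0,0,0],"fingers":0},{"turn":[0,0,0],"translation":[0,0,-0.2],"fingers":0},{"turn":[0,0,0],"translation":[0,0,-0.5],"fingers":0},{"turn":[0,0,0],"translation":[0,0,-1],"fingers":0},{"turn":[0,0,0],"translation":[0,0,-1],"fingers":0}]'
```

```text
time: 6.4
tcp_pos: [619.1, -238.3, 3.6]
tool_rot: [2.845, 1.332, 0.0]
force: [-1.1, 0.0, 4.6]
width: 43.7
grip_force: 55.0
time: 7.0
tcp_pos: [619.5, -238.5, 14.0]
tool_rot: [2.845, 1.332, 0.001]
force: [0.1, -0.0, -2.0]
width: 43.7
grip_force: 55.0
```

The grip holds, with about -2 N of weight on the wrist. I lift it.

```bash
python3 -m crank '[{"turn":[0,0,0],"translation":[0,0,-1.5],"fingers":0},{"turn":[0,0,0],"translation":[0,0,-3],"fingers":0},{"turn":[0,0,0],"translation":[0,0,-4.5],"fingers":0},{"turn":[0,0,0],"translation":[0,0,-6],"fingers":0},{"turn":[0,0,0],"translation":[0,0,-7.5],"fingers":0},{"turn":[0,0,0],"translation":[0,0,-9],"fingers":0},{"turn":[0,0,0],"translation":[0,0,-10],"fingers":0},{"turn":[0,0,0],"translation":[0,0,-10],"fingers":0},{"turn":[0,0,0],"translation":[0,0,-10],"fingers":0}]'; python3 go.py 482 -30.7 110 26.9
```

```text
time: 7.9
tcp_pos: [618.9, -238.2, 113.3]
tool_rot: [-2.845, -1.332, 0.0]
force: [0.2, -0.2, -2.8]
width: 44.0
grip_force: 55.0
turn [-0.     0.     0.406] trans cm [  7.17 -23.8    0.33] 7.9 [ 0.2 -0.2 -2.8] 43.969288641459464 54.99984380789101
```

```bash
python3 -m crank '[{"turn":[0,0,0.05],"translation":[0.7,-2.4,0],"fingers":0},{"turn":[0,0,0.1],"translation":[1.4,-4.8,0],"fingers":0},{"turn":[0,0,0.15],"translation":[2.1,-7.2,0],"fingers":0},{"turn":[0,0,0.2],"translation":[2.9,-9.6,0],"fingers":0},{"turn":[0,0,0.25],"translation":[3.6,-12,0],"fingers":0},{"turn":[0,0,0.3],"translation":[4.3,-14.4,0],"fingers":0},{"turn":[0,0,0.35],"translation":[5.1,-17,0],"fingers":0},{"turn":[0,0,0.4],"translation":[5.8,-19.5,0],"fingers":0},{"turn":[0,0,0.406],"translation":[6.5,-21.7,0],"fingers":0},{"turn":[0,0,0.406],"translation":[7,-23.2,0],"fingers":0},{"turn":[0,0,0.406],"translation":[7.2,-23.8,0.2],"fingers":0},{"turn":[0,0,0.406],"translation":[7.2,-23.8,0.2],"fingers":0},{"turn":[0,0,0.406],"translation":[7.2,-23.8,0.2],"fingers":0}]'; python3 go.py 482 -30.7 27 26.9; python3 - <<'E'
from h import *
p,d=bot.read_camera("scene"); cv2.imwrite("pics/s3.png",cv2.resize(p[100:300,120:380],None,fx=3,fy=3)); X=cloud("scene",d)
m=np.uint8((X[...,2]>60)&(X[...,2]<165)&(d>0)&(np.hypot(X[...,0]-482,X[...,1]+31)<45))
hsv=cv2.cvtColor(p,cv2.COLOR_BGR2HSV)
t=(m>0)&(X[...,2]>133)&(X[...,2]<142); print(t.sum(),*rect(X[t]))
E
```

```text
time: 9.2
tcp_pos: [482.9, -31.0, 111.3]
tool_rot: [3.055, 0.732, 0.0]
force: [0.9, -0.9, -1.5]
width: 43.5
grip_force: 55.0
turn [ 0.    -0.     0.001] trans cm [-0.07 -0.07  8.43] 9.2 [ 0.9 -0.9 -1.5] 43.54333963018097 54.99994356650859
531 [478.6 -33.5] [70. 64.] 11.4
```

View pics/s3.png

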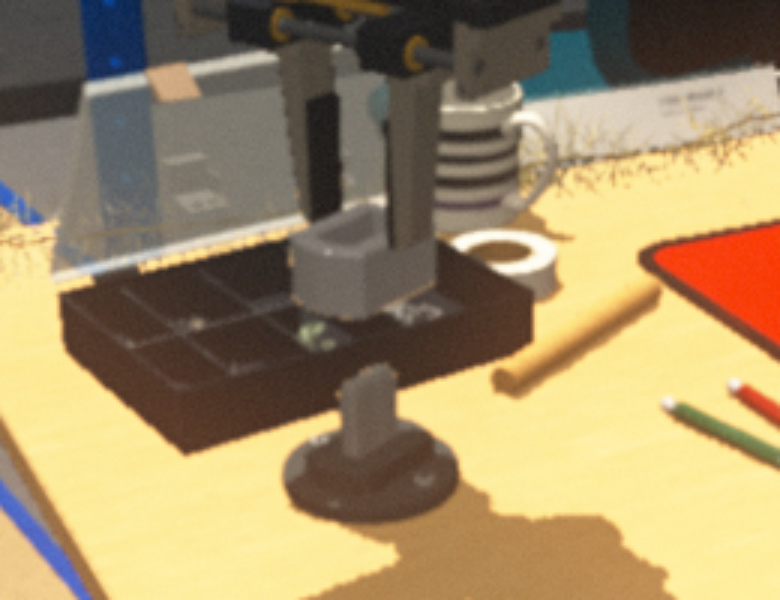

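The spacer sits level above the post, with its top at crop (365,220) and the post tip at (370,375). But the fingertips, at (410,250), overlap it only a little, so it has slipped down. I measure its actual position before lowering.

```bash
python3 - <<'E'
from h import *
p,d=bot.read_camera("scene"); X=cloud("scene",d)
m=np.uint8((X[...,2]>66)&(X[...,2]<135)&(d>0)&(np.hypot(X[...,0]-482,X[...,1]+31)<48))
n,l,s,c=cv2.connectedComponentsWithStats(m); i=1+np.argmax(s[1:,4]); P=X[l==i]
print(s[i],c[i]); z=P[:,2]; print(np.histogram(z,np.arange(66,136,4)))
for lo in range(70,130,4):
    Q=P[(z>=lo)&(z<lo+4)]
    if len(Q)>40: print(lo,len(Q),*rect(Q))
p2,d2=bot.read_camera("top"); Y=cloud("top",d2)
m=(Y[...,2]>80)&(Y[...,2]<135)&(np.hypot(Y[...,0]-482,Y[...,1]+31)<50)&(d2>0); print(m.sum(), np.histogram(Y[m][:,2],np.arange(80,136,4))[0] if m.any() else 0)
cv2.imwrite("pics/t3.png",cv2.resize(p2[190:320,170:330],None,fx=4,fy=4))
E
python3 -c "
from rig import bot;s=bot.get_state();print(s['time'],s['width'],s['grip_force'],s['force'])"
```

```text
[216 177  50  30 808] [240.17450495 193.55321782]
(array([  0,   0,   0,   0,   0,   0,   0,   0,   0,   0,  59, 117, 122,
       126, 127, 121, 115]), array([ 66,  70,  74,  78,  82,  86,  90,  94,  98, 102, 106, 110, 114,
       118, 122, 126, 130, 134]))
106 59 [478.2 -47.1] [72.4 35.5] -10.4
110 117 [477.9 -48. ] [72.8 34.9] -9.6
114 122 [476.1 -49.6] [70.4 35.3] -11.3
118 126 [476.8 -49.6] [70.6 32.7] -8.8
122 127 [476.2 -50.2] [70.5 33. ] -10.0
126 121 [476.1 -48.7] [71.2 35.1] -11.5
15 [0 0 0 0 0 0 0 3 2 1 2 1 5]
9.35 43.93545777837419 54.999921969138086 [ 0.19611346  0.01201159 -1.17229001]
```

View pics/t3.png

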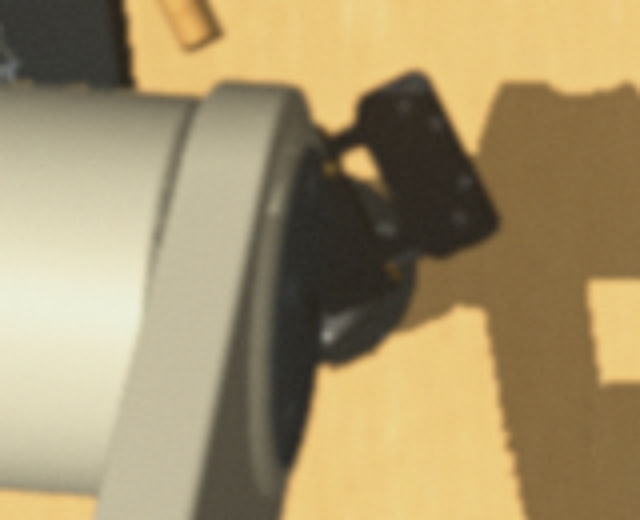

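Depth puts the spacer's bottom at z≈107 with the TCP at 111, so it hasn't slipped after all and is well held. The top view is blocked by the arm. I lower it to just over the post tip.

```bash
python3 -m crank '[{"turn":[0,0,0],"translation":[0,0,1.5],"fingers":0},{"turn":[0,0,0],"translation":[0,0,3],"fingers":0},{"turn":[0,0,0],"translation":[0,0,4],"fingers":0},{"turn":[0,0,0],"translation":[0,0,4.4],"fingers":0},{"turn":[0,0,0],"translation":[0,0,4.8],"fingers":0},{"turn":[0,0,0],"translation":[0,0,5.2],"fingers":0},{"turn":[0,0,0],"translation":[0,0,5.2],"fingers":0}]'
```

```text
time: 10.05
tcp_pos: [482.3, -30.6, 59.2]
tool_rot: [-3.055, -0.731, 0.0]
force: [-0.1, 0.4, -1.4]
width: 43.7
grip_force: 55.0
```

The spacer is over the tip with no contact force. I continue down.

```bash
python3 -m crank '[{"turn":[0,0,0],"translation":[0,0,0.8],"fingers":0},{"turn":[0,0,0],"translation":[0,0,1.6],"fingers":0},{"turn":[0,0,0],"translation":[0,0,2.4],"fingers":0},{"turn":[0,0,0],"translation":[0,0,2.8],"fingers":0},{"turn":[0,0,0],"translation":[0,0,3.1],"fingers":0},{"turn":[0,0,0],"translation":[0,0,3.25],"fingers":0},{"turn":[0,0,0],"translation":[0,0,3.25],"fingers":0}]'
```

```text
time: 10.75
tcp_pos: [482.3, -30.6, 26.8]
tool_rot: [-3.055, -0.731, 0.0]
force: [0.1, -0.1, -0.9]
width: 44.1
grip_force: 55.0
```

The spacer's bottom is about 1 mm above the shoulder. I press down lightly, release part-way and retreat straight up.

```bash
python3 -m crank '[{"turn":[0,0,0],"translation":[0,0,0.1],"fingers":0},{"turn":[0,0,0],"translation":[0,0,0.1],"fingers":0},{"turn":[0,0,0],"translation":[0,0,0.1],"fingers":0.65},{"turn":[0,0,0],"translation":[0,0,0.1],"fingers":0.65},{"turn":[0,0,0],"translation":[0,0,0.1],"fingers":0.65},{"turn":[0,0,0],"translation":[0,0,0.1],"fingers":0.65},{"turn":[0,0,0],"translation":[0,0,0.1],"fingers":0.65}]'
python3 -m crank '[{"turn":[0,0,0],"translation":[0,0,-1],"fingers":0.65},{"turn":[0,0,0],"translation":[0,0,-3],"fingers":0.65},{"turn":[0,0,0],"translation":[0,0,-6],"fingers":0.65},{"turn":[0,0,0],"translation":[0,0,-10],"fingers":0.65},{"turn":[0,0,0],"translation":[0,0,-14],"fingers":0.65},{"turn":[0,0,0],"translation":[0,0,-16],"fingers":0.65},{"turn":[0,0,0],"translation":[0,0,-16],"fingers":0.65}]'
python3 - <<'E'
from h import *
p,d=bot.read_camera("scene"); cv2.imwrite("pics/s4.png",cv2.resize(p[100:300,120:380],None,fx=3,fy=3)); X=cloud("scene",d)
t=(d>0)&(X[...,2]>50)&(X[...,2]<61)&(np.hypot(X[...,0]-482,X[...,1]+31)<48); print(t.sum(),*rect(X[t]),np.median(X[t][:,2]))
E
```

```text
time: 11.45
tcp_pos: [482.4, -30.5, 25.9]
tool_rot: [3.055, 0.731, 0.0]
force: [-0.2, -0.5, 0.2]
width: 59.9
grip_force: 0.0
time: 12.15
tcp_pos: [484.5, -30.7, 189.7]
tool_rot: [3.053, 0.731, 0.01]
force: [-0.5, 0.2, 0.5]
width: 59.9
grip_force: 0.0
677 [479.6 -32.2] [71.5 47.7] 27.1 55.40414837697552
```

View pics/s4.png

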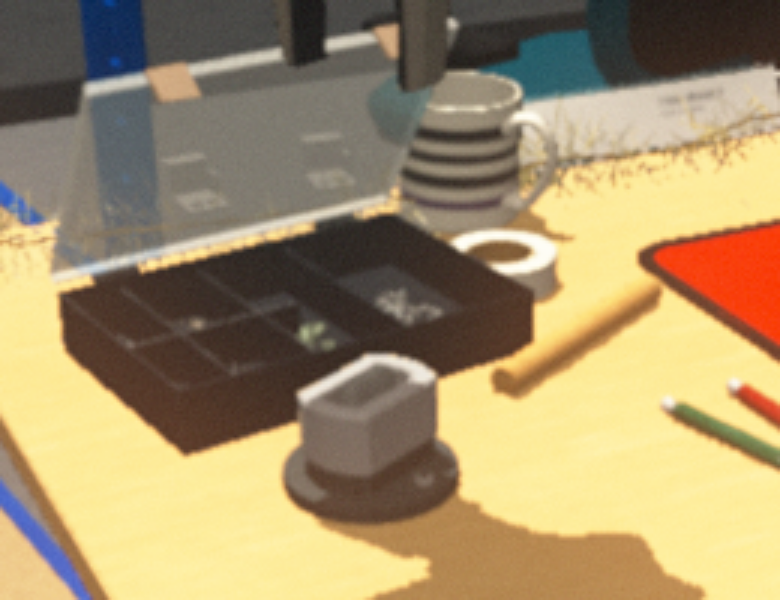

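The picture shows the spacer at crop (368,415), seated level around the post on its shoulder. Its top is at about 56 mm and its angle 27°, and the gripper is clear. I hand in the job.

```bash
python3 -c "
from rig import bot
print(bot.job_done())"
```

```text
the job is handed in; nothing more can be done
None
```

The keyed spacer is seated level on the shoulder with its flats in line with the post's, the round-hole spacer was left where it lies, the gripper is clear, and the job was handed in at about 12 s; the hand-in returned no verdict.

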